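# Knock the fixture's spring pin home and hang up the mallet

### The job

Pick up the yellow-faced mallet and knock the red-headed spring pin of the instrument fixture fully home with it; only the mallet may touch the pin, and nothing may hit the turn coordinator. Then hang the mallet by the eye at the end of its handle on the green peg of the tool stand and leave it hanging still. Leave the other things on the bench where they are.

Things in the scene. Friction and masses are not known exactly. Their poses are not given: they have to be found in the camera images.
- mallet: Mallet, 181 mm long, about 0.36 kg, loose, standing on one face of its head with the handle level. Origin: centre of that face. +z (up): axis of the head, a steel cylinder with yellow nylon faces, 40 mm in diameter, 60 mm high. +x: along the orange handle, a bar 16 mm wide (y), 22 mm high, middle line at z = 30 mm, ending at x = 128 mm in a steel ring (the eye). Centre of mass at x = 11 mm.
- mallet_face (a point): Centre of the mallet's lower striking face (same point as the mallet's origin); axes as the mallet's.
- mallet_grip (a point): A good place to grip the handle: on its middle line, 60 mm from the head axis, 30 mm above the lower face; pinch across the 16 mm width (y). Axes as the mallet's.
- mallet_eye (a point): Centre of the eye, 143 mm from the head axis on the handle's middle line; hole 26 mm in diameter running along the mallet's y, ring 36 mm outside and 14 mm thick (y). Axes as the mallet's.
- fixture: Fixed aluminium fixture, base plate 140 (x) by 210 (y) by 14 mm, origin at the centre of its underside, z up. A blue tower 44 mm square with a steel collar (top 66 mm above the bench) stands at x = 0, y = +65 mm and carries the spring pin. The turn coordinator lies under a steel strap (top at 104 mm) centred at y = -45 mm; the strap's near side stands at y = +4 mm.
- turn_coordinator: Black weathered turn coordinator clamped in the fixture, 83 mm square bezel facing the fixture's +x, round case 79 mm in diameter along x, about 137 mm long; origin on the case axis, 45 mm to the -y side of the fixture's middle and 58 mm above the bench. Do not hit it.
- lock_pin (a joint): How far the spring pin has been driven down, in m: 0 = fully up, 0.026 = fully home (underside of the red head on the collar). Stiff: it takes about 7 to 10 N to move, and stays where it is left.
- pin_top (a point): Centre of the flat top of the pin's red head, 26 mm in diameter and 9 mm thick, on a 12 mm steel shank. It is 101 mm above the bench at joint 0 and 75 mm when home; it moves with the pin. z up; axes as the fixture's.
- tool_stand: Fixed tool stand: base 120 mm square and 12 mm thick, steel post 14 mm in diameter on its centre, 257 mm tall with its black ball. Origin at the centre of the underside, z up. The peg leaves the post towards -y. A steel stop rod runs alongside it, 85 mm lower, 13 mm to the +x side: a tool hung from the -x (robot) side swings down against it and comes to rest, about vertical.
- peg_root (a point): Point on the peg's axis where it comes out of its dark collar (28 mm in diameter, 30 mm from the post's axis), 231 mm above the bench. Axes as the stand's.
- peg_tip (a point): Free end of the green peg, a rod 10 mm in diameter, 64 mm from the root, along the stand's -y, rising by 6 mm towards the tip. 237 mm above the bench. Axes as the stand's.
- seal_nut: Brass seal nut, a flanged ring 68 mm in diameter and 20 mm high, loose bystander; origin at the centre of its underside.
- standoff: Aluminium hexagonal standoff, 80 mm long (x), 24 mm across, lying, loose bystander; origin under its middle.
- grease_tin: Closed round jar with green cap, 54 mm in diameter, 45 mm high, loose bystander; origin at the centre of its underside.
- hex_driver: Hex driver with blue handle, lying, 190 mm long along x, loose bystander; origin on the bench under the place where blade (+x) and handle (-x) meet.
Mind the look-alikes: they are no part of the job. Leave any brown or orange look-alike of the tool_stand alone. Of the things that look like the mallet, the smaller one is meant.

How it is judged:
On the way, in this order (a step that is already met when the one before it is completed fails the run):
1. the mallet is picked up (height (world z) of mallet above 0.06 m and contact force between the fingers and mallet above 1 N), for 0.1 s.
2. the pin is driven home by the mallet (the mallet's head is at the pin as it gets there) (value of joint lock_pin above 0.023 m and distance between mallet and pin_top below 0.09 m), for 0.04 s.
At the end, for the whole second after the job is handed in: The pin is within 3 mm of fully home; the mallet hangs with the peg through its eye (eye centre within 12 mm of the peg sideways and between collar and tip), handle within 0.35 rad of vertical with the head below, slower than 0.06 m/s (value of joint lock_pin above 0.023 m and y of mallet_eye in the frame of tool_stand between -0.094 and -0.028 m and x of mallet_eye in the frame of tool_stand between -0.012 and 0.012 m and height (world z) of mallet_eye between 0.212 and 0.242 m and angle between mallet's own x axis and vertical below 0.35 rad and linear speed of mallet below 0.06 m/s); the robot touches nothing.
It fails at once if the gripper or arm touches the pin (contact force between any of the fingers, the arm and lock_pin above 1 N).
It fails at once if the turn coordinator is hit by anything (over 3 N) (contact force between turn_coordinator and anything else above 3 N).
It fails at once if a bystander is moved by more than 25 mm (distance of any of seal_nut, standoff, grease_tin, hex_driver from where it was at the start of the episode above 0.025 m).
It also fails if it takes over 51 s, if anything falls off the work surface, if the arm or the gripper's body presses on something with over 40 N, if the wrist force passes 120 N, or if a joint passes its speed limit or range.

### The arm

A 7-joint arm with a two-finger parallel gripper is mounted at the origin on the work surface. World frame = base frame: x ahead of the robot, y to its left, z up, the work surface at z = 0. Lengths are in m, angles in rad, forces in N, time in s.
With the tool pointing down it reaches from about 0.425 to 0.875 m from the base axis. Payload 8.4 kg.
Tool frame: the origin (TCP) lies midway between the tips of the shut fingers; the grasp point (between the pads) lies 19 mm behind it; z points along the fingers, y is the direction in which the jaws open and shut (so a half turn about z gives the same grasp; the last joint's range is limited). The gripper opens to 85 mm and grips with 20 to 120 N. Pads are 22 mm wide; open, the fingers measure 114 mm over their backs; the gripper's body (76 mm by 85 mm) begins 54 mm behind the grasp point. The pads swing forward as they close: fully open they stand 13 mm farther back than shut.
Start: joints at [1.222, 0.333, 0.04, 1.465, -0.013, 1.343, -0.059], TCP at [0.161, -0.63, 0.209] pointing down, gripper open.
Joint ranges: [-2.58, 2.58], [-0.38, 2.09], [-1.3, 1.39], [0.25, 2.4], [-1.5, 4.64], [0.08, 2.09], [-2.65, 2.65]. Speed limits (rad/s): [2.22, 2.22, 2.79, 2.79, 3.14, 3.14, 3.14].

### API

Orientations are given as a 3x3 rotation matrix whose columns are the frame's x, y, z axes.
In Python, from bench import readout, grab_frame, camera_model, robot gives the robot as it stands.
- The arm moves only by the tool jog_arm, never from a script. Its argument "increments" is a list that holds one entry, the list of rows, each a list of 7 numbers: the shift along the tool's x, y, z in units of 50 mm (1.0 is 50 mm), then the turn, a rotation vector about the tool's x, y, z in units of 6 degrees (1.0 is 6 degrees), then the finger opening in mm, from 0 to 85.4. A call has 1 to 5 rows; each row shifts and turns the commanded pose from where the row before left it, along the tool's axes as they then stand; what a row does not reach is not made up. A row lasts 1/8 s, in which the tool goes at most 62.5 mm and 10.7 degrees, less where a joint would pass 70% of its speed; a pose out of reach is approached as far as the arm can. A call is refused whole if a number of a shift passes 1 or a number of a turn 1, either way. A call with a gripper value outside its range is refused whole. The fingers move at their own pace and stop on an object; "newtons" is the grip in N (left out, the last holds). Time passes only in rows, so rows that do not move let the fingers close. It gives the time, the measured TCP pose, the force and the opening at its end, in the units of the state.
- readout.get_state(): the state, without advancing time (a new reading comes with each control period).
- grab_frame(name): name is "side" or "top" or "wrist"; returns (picture, depth): 384x512x3 uint8, red, green, blue; 384x512 float32, m along the optical axis (not along the pixel's ray), 0 where there is no reading.
- camera_model(name): a dict with "K" (3x3 intrinsics, pixels), "rvec" (rotation vector, rad) and "tvec" (3), from world to camera coordinates, as OpenCV has them. Camera axes: x right, y down, z forward; pixel columns grow to the right and rows downward; lengths in m; the calibration is good to about 2 mm. The wrist camera is an equidistant fisheye: a pixel r from the principal point sees the ray r / f radians off the axis. A picture is of the moment at which its call begins: read the wrist's pose just before it. camera_model takes no time and is no camera call; for the wrist camera it gives the pose at the moment of the call.
- robot.sign_off(): hands the job in, once; it reports no verdict.
The state is a dict: "clock": time; "joint_pos": joint angles; "qvel": joint speeds; "effort": joint torques, N m; "eef_pos": TCP position; "tcp_rot": TCP orientation; "force": force on the tool from outside, world axes, zero at the start; "moment": the same for the moment, N m; "opening": finger opening in m.
Only numpy, scipy, OpenCV 4.12 (cv2) and the standard library are available. Lean on these libraries where they do the work, as an engineer would, in place of code of your own. Each camera call takes 0.05 s, during which the arm holds its last target. There are 200 camera calls.

## Working session

There is one attempt and no reset: what is moved stays moved. The work goes in short steps, Python scripts to look and compute and a tool call to move; the robot and the scene stay as the last step left them, time stands still between calls to the robot, and variables do not carry over. Pictures are saved under pics/ and viewed, about 8 in all and at most 12, crops included, and the job is handed in when it is done.

Besides the shell and the picture viewer there is one more tool, called after "Emit:" as name(argument=value, ...) on one line, values as JSON. jog_arm: Moves the arm, as the interface text tells. Its arguments: {"type":"object","properties":{"increments":{"type":"array"},"newtons":{"type":"number"}},"required":["increments"]}

```bash
mkdir -p pics; ls; cat > h.py <<'E'
import numpy as np,cv2
from bench import readout,grab_frame,camera_model,robot
def world(cam,u,v,d):
    m=camera_model(cam) if isinstance(cam,str) else cam
    K=np.array(m["K"]);R=cv2.Rodrigues(np.array(m["rvec"],float))[0];t=np.array(m["tvec"]).ravel()
    p=np.linalg.inv(K)@np.array([u,v,1.0])*d
    return R.T@(p-t)
def cloud(cam,dep):
    m=camera_model(cam);K=np.array(m["K"]);R=cv2.Rodrigues(np.array(m["rvec"],float))[0];t=np.array(m["tvec"]).ravel()
    v,u=np.mgrid[:dep.shape[0],:dep.shape[1]]
    p=np.stack([(u-K[0,2])/K[0,0]*dep,(v-K[1,2])/K[1,1]*dep,dep],-1)
    return (p-t)@R
def save(n,im,s=1.5): cv2.imwrite("pics/"+n,cv2.resize(im[...,::-1],None,fx=s,fy=s,interpolation=cv2.INTER_CUBIC))
E
python3 - <<'E'
from h import *
for c in("top","side"):
    im,d=grab_frame(c);np.savez(c,im=im,d=d);save(c+".png",im)
    m=camera_model(c);print(c,m)
print(readout.get_state())
E
```

```text
pics
top {'K': array([[457.19713661,   0.        , 254.62902237],
       [  0.        , 457.19713661, 192.50175383],
       [  0.        ,   0.        ,   1.        ]]), 'rvec': array([ 2.15346865, -2.14902402,  0.13832399]), 'tvec': array([0.08912487, 0.52428146, 1.33641226])}
side {'K': array([[456.26280444,   0.        , 258.5253601 ],
       [  0.        , 456.26280444, 190.7090446 ],
       [  0.        ,   0.        ,   1.        ]]), 'rvec': array([ 0.22184894, -2.68784216,  1.46205439]), 'tvec': array([0.50116749, 0.12830706, 1.65387141])}
{'clock': 0.1, 'joint_pos': array([ 1.22177485,  0.33382909,  0.03986466,  1.4662356 , -0.0134318 ,
        1.34326084, -0.05850404]), 'qvel': array([-1.10466058e-03, -2.27816645e-03,  8.81923815e-05, -1.93503019e-03,
        1.07321796e-03,  1.67608085e-04,  5.67526781e-04]), 'effort': array([ 4.71028427e-03, -6.60022616e+01,  1.37112156e+00, -4.06477547e+01,
        1.71857810e-02,  9.02810949e-03, -2.88420449e-05]), 'eef_pos': array([ 0.16057624, -0.62938093,  0.20779146]), 'tcp_rot': array([[ 9.68961345e-01,  2.47211918e-01, -4.24174891e-04],
       [ 2.47212274e-01, -9.68960329e-01,  1.40453867e-03],
       [-6.37899434e-05, -1.46580492e-03, -9.99998924e-01]]), 'force': array([0.17900327, 0.05909718, 0.21952992]), 'moment': array([-0.0227522 ,  0.01656571, -0.00814464]), 'opening': 0.08566616548114733}
```

View pics/top.png

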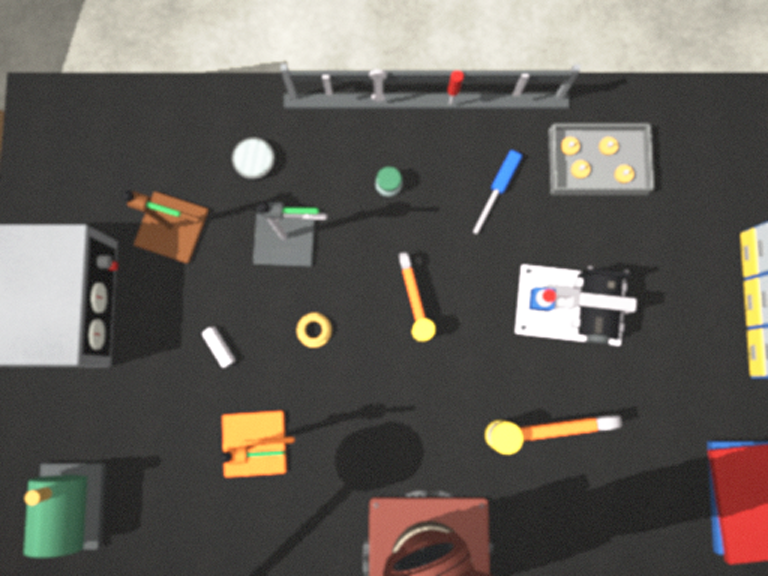

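View pics/side.png

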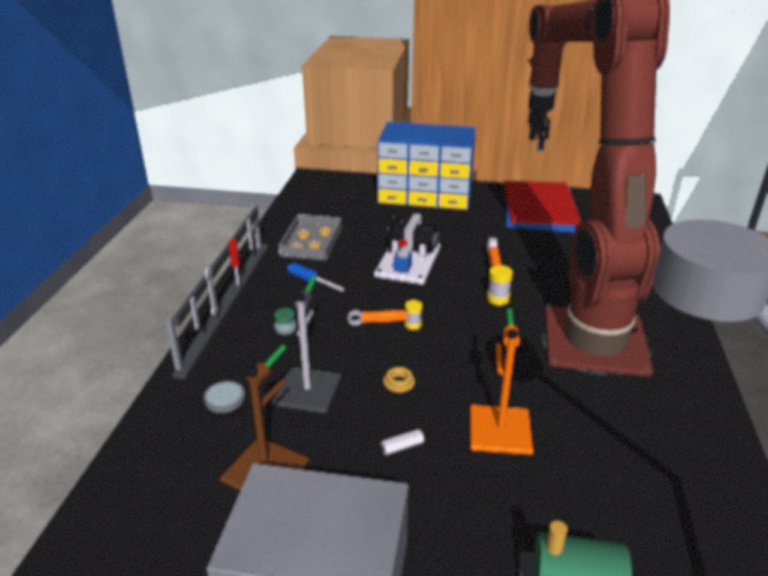

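The top view shows the small mallet with its head at (423,329) and eye at (404,259), and the pin at (548,297). The grey stand has its base at (284,237) and its peg from (284,211) to (320,213). The brown and orange stands and the larger mallet are look-alikes. The side view agrees with this.

```bash
python3 - <<'E'
from h import *
z=np.load("top.npz");im,d=z["im"].astype(int),z["d"];P=cloud("top",d)
hsv=cv2.cvtColor(z["im"],cv2.COLOR_RGB2HSV).astype(int);H,S,V=[hsv[...,i] for i in range(3)]
def box(c0,r0,c1,r1):
    m=np.zeros(d.shape,bool);m[int(r0/1.5):int(r1/1.5),int(c0/1.5):int(c1/1.5)]=1;return m&(d>0)
def rep(n,m,pca=False):
    q=P[m]; print(n,len(q),"med",np.median(q,0).round(4),"mid",((np.percentile(q,2,0)+np.percentile(q,98,0))/2).round(4),"rng",np.percentile(q,2,0).round(3),np.percentile(q,98,0).round(3))
    if pca:
        c=q[:,:2].mean(0);w=np.linalg.svd(q[:,:2]-c,full_matrices=False)[2][0];w*=np.sign(w[0]);print("  dir",w,np.degrees(np.arctan2(w[1],w[0])),"c",c)
B=box(395,245,442,348)
rep("head",B&(S>120)&(H>22)&(H<35)&(P[...,2]>.045))
rep("handle",B&(S>120)&(H<20)&(P[...,2]>.025),True)
rep("eye",box(395,245,415,270)&(P[...,2]>.02))
rep("mallet all",B&(P[...,2]>.02),True)
B=box(525,280,565,315);rep("pin",B&(S>120)&((H<8)|(H>172)))
rep("plate",box(505,255,645,355)&(P[...,2]>.008)&(P[...,2]<.02))
rep("strap/top",box(550,260,645,350)&(P[...,2]>.095)&(P[...,2]<.115))
B=box(240,190,335,275)
rep("peg",B&(S>100)&(H>45)&(H<90)&(P[...,2]>.15),True)
rep("base",B&(P[...,2]>.006)&(P[...,2]<.02))
m=(B&(P[...,2]>.006)&(P[...,2]<.02)).astype(np.uint8)
def rect(m,n):
    q=P[m>0][:,:2].astype(np.float32);print(n,cv2.minAreaRect(q))
rect(m,"stand rect")
m=(box(505,255,645,355)&(P[...,2]>.008)&(P[...,2]<.02)&(im.min(-1)>120)).astype(np.uint8);rect(m,"fixt rect")
rep("postTop",B&(P[...,2]>.24))
rep("rod",B&(P[...,2]>.12)&(P[...,2]<.17))
np.save("/tmp/P.npy",P)
save("crop.png",z["im"][120:240,150:440],2.7)
for n,(u,v) in dict(c1=(525,265),c2=(517,336)).items(): print(n,P[int(v/1.5),int(u/1.5)])
E
```

```text
head 41 med [0.4545 0.0098 0.0586] mid [0.4871 0.0157 0.0556] rng [ 0.425 -0.008  0.046] [0.549 0.039 0.065]
handle 58 med [0.5143 0.0277 0.0399] mid [0.5132 0.0294 0.0362] rng [0.465 0.012 0.028] [0.561 0.047 0.045]
  dir [0.9652936  0.26116711] 15.139325510246318 c [0.51541411 0.02796553]
eye 54 med [0.5796 0.0444 0.0448] mid [0.5797 0.0471 0.0403] rng [0.564 0.038 0.03 ] [0.595 0.056 0.051]
mallet all 395 med [0.4886 0.0237 0.0441] mid [0.5085 0.0228 0.0471] rng [ 0.425 -0.005  0.029] [0.592 0.05  0.065]
  dir [0.96816585 0.25030959] 14.495832783750483 c [0.4951273  0.02403402]
pin 51 med [ 0.5032 -0.2265  0.1004] mid [ 0.5044 -0.2258  0.1006] rng [ 0.495 -0.236  0.096] [ 0.514 -0.215  0.106]
plate 1367 med [ 0.4831 -0.2484  0.0143] mid [ 0.4978 -0.2836  0.014 ] rng [ 0.426 -0.382  0.009] [ 0.57  -0.185  0.019]
strap/top 727 med [ 0.4943 -0.3322  0.1005] mid [ 0.4939 -0.3063  0.1021] rng [ 0.435 -0.381  0.095] [ 0.553 -0.231  0.109]
peg 71 med [0.6337 0.231  0.2388] mid [0.6338 0.2311 0.2393] rng [0.63  0.202 0.234] [0.637 0.26  0.244]
  dir [0.02435182 0.99970345] 88.60460531173153 c [0.6338808  0.23122943]
base 1168 med [0.6244 0.2894 0.0119] mid [0.6299 0.2931 0.0121] rng [0.578 0.234 0.007] [0.682 0.352 0.018]
stand rect ((0.6499565839767456, 0.286620557308197), (0.1893923580646515, 0.1738981008529663), 89.93091583251953)
fixt rect ((0.496197372674942, -0.29044508934020996), (0.21102425456047058, 0.1399938464164734), 83.55266571044922)
postTop 136 med [0.6335 0.2778 0.2431] mid [0.635  0.2524 0.2491] rng [0.625 0.204 0.24 ] [0.645 0.301 0.258]
rod 107 med [0.6447 0.2426 0.1499] mid [0.6406 0.2469 0.1443] rng [0.631 0.198 0.123] [0.651 0.296 0.166]
c1 [ 0.58114226 -0.20466498 -0.0026696 ]
c2 [ 0.43219611 -0.18139983  0.00375151]
```

View pics/crop.png

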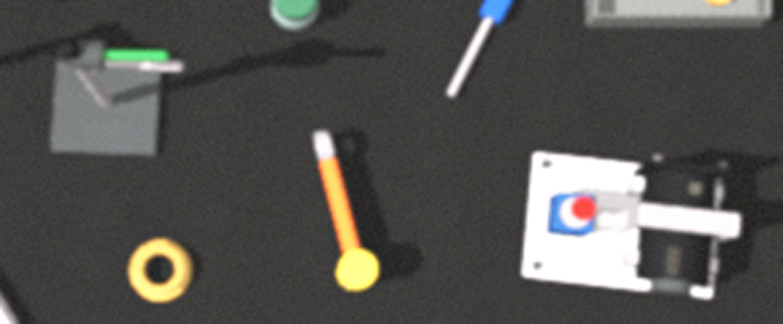

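The crop shows the mallet head at (357,269), its eye at (322,140), the pin at (583,208) and the peg from (105,55) to (168,55). The measured heights (0.059, 0.100 and 0.239 m) match the given sizes. The tool's yaw is already about right for the mallet, so I'll move over.

Emit:
jog_arm(increments=[[[1, -0.7, 0, 0, 0, 0, 60], [1, -0.7, 0, 0, 0, 0, 60], [1, -0.7, 0, 0, 0, 0, 60], [1, -0.7, 0, 0, 0, 0, 60], [1, -0.7, 0, 0, 0, 0, 60]]])

```text
clock: 0.72
eef_pos: [0.3606, -0.3967, 0.2085]
tcp_rot: [[0.969, 0.247, -0.0], [0.247, -0.969, 0.0], [-0.0, -0.0, -1.0]]
force: [1.0, -0.4, 0.7]
opening: 0.06
```

Emit:
jog_arm(increments=[[[0.6, -1, 0, 0, 0, 0, 60], [0.6, -1, 0, 0, 0, 0, 60], [0.6, -1, 0, 0, 0, 0, 60], [0.6, -1, 0, 0, 0, 0, 60], [0.6, -1, 0, 0, 0, 0, 60]]])

```text
clock: 1.35
eef_pos: [0.4432, -0.1173, 0.2085]
tcp_rot: [[0.969, 0.247, -0.0], [0.247, -0.969, -0.0], [-0.0, 0.0, -1.0]]
force: [1.3, -0.7, -0.2]
opening: 0.0602
```

Emit:
jog_arm(increments=[[[0.5, -0.8, 0, 0, 0, 0, 60], [0.5, -0.8, 0, 0, 0, 0, 60], [0.4, -0.8, 0, 0, 0, 0, 60], [0, 0, 0.5, 0, 0, 0, 60], [0, 0, 0, 0, 0, 0, 60]]])

```text
clock: 1.98
eef_pos: [0.48, 0.0146, 0.182]
tcp_rot: [[0.969, 0.248, -0.004], [0.248, -0.969, 0.0], [-0.003, -0.001, -1.0]]
force: [-1.0, 0.3, 1.0]
opening: 0.0598
```

```bash
cat >> h.py <<'E'
def need(p,R=None):
    """units of shift (tool axes, current) and turn to reach TCP pos p, rot R"""
    s=readout.get_state();R0=s["tcp_rot"];sh=R0.T@(np.array(p)-s["eef_pos"])/.05
    t=np.zeros(3) if R is None else cv2.Rodrigues(R0.T@np.array(R))[0].ravel()/np.radians(6)
    print("t",round(s["clock"],2),"pos",s["eef_pos"].round(4),"F",s["force"].round(1),"open",round(s["opening"],4),"shift",sh.round(2),"turn",t.round(2)); return sh,t
E
python3 - <<'E'
from h import *
m=camera_model("top")
R=cv2.Rodrigues(m["rvec"])[0];c=-R.T@m["tvec"];K=m["K"]
def atz(u,v,z):
    r=R.T@np.linalg.inv(K)@np.array([u,v,1.]);return c+r*(z-c[2])/r[2]
print("head",atz(150+357/2.7,120+269/2.7,.06)); print("eye",atz(150+322/2.7,120+140/2.7,.04))
need([.487,.020,.011])
im,d=grab_frame("wrist");save("w1.png",im);print(camera_model("wrist")); print(readout.get_state()["tcp_rot"].round(3))
np.savez("w1",im=im,d=d,**{k:camera_model("wrist")[k] for k in("K","rvec","tvec")})
E
```

```text
head [0.4409859  0.00934662 0.06      ]
eye [0.58610789 0.04635771 0.04      ]
t 1.98 pos [0.48   0.0146 0.182 ] F [-1.   0.3  1. ] open 0.0598 shift [ 0.17 -0.07  3.42] turn [0. 0. 0.]
{'K': array([[297.31863964,   0.        , 253.5893165 ],
       [  0.        , 297.31863964, 194.38160008],
       [  0.        ,   0.        ,   1.        ]]), 'rvec': array([-2.30026435,  1.78547793,  0.25189908]), 'tvec': array([-0.10476019,  0.42256085,  0.4841041 ])}
[[ 0.969  0.247 -0.002]
 [ 0.247 -0.969  0.   ]
 [-0.002 -0.001 -1.   ]]
```

View pics/w1.png

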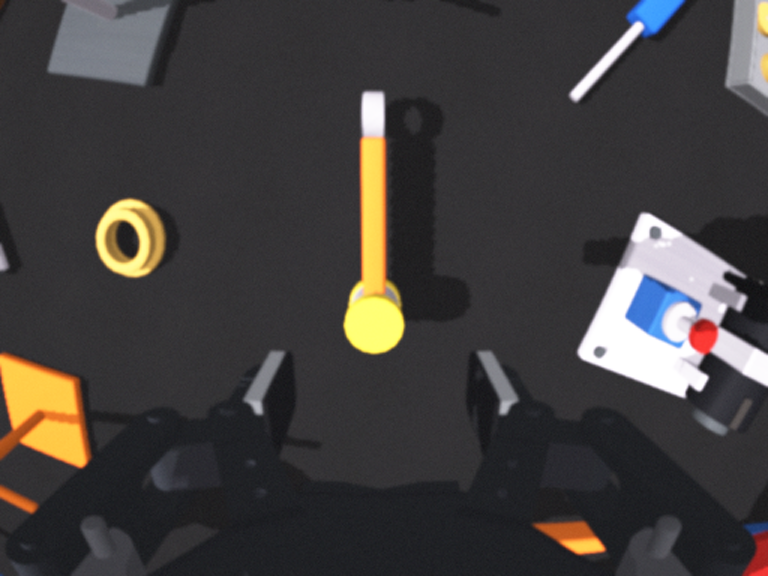

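The wrist view shows the handle parallel to the tool's x axis, centred on column 374. The head top is at (374,324), and the eye ring is at (373,115).

```bash
cat >> h.py <<'E'
def wray(m,u,v,z):
    K=m["K"];R=cv2.Rodrigues(np.array(m["rvec"]))[0];c=-R.T@m["tvec"]
    a=np.array([u-K[0,2],v-K[1,2]])/K[0,0];th=np.hypot(*a);r=R.T@np.r_[a/th*np.sin(th),np.cos(th)]
    return c+r*(z-c[2])/r[2]
E
python3 - <<'E'
from h import *
m=np.load("w1.npz")
for n,u,v,z in(("head",374,324,.06),("h1",374,280,.041),("h2",373,142,.041),("eye",373,113,.048),("pin",704,337,.101)):print(n,wray(m,u/1.5,v/1.5,z).round(4))
need([.487,.020,.011])
E
```

```text
head [0.4448 0.0101 0.06  ]
h1 [0.4703 0.0168 0.041 ]
h2 [0.5643 0.0413 0.041 ]
eye [0.5831 0.046  0.048 ]
pin [ 0.5052 -0.2249  0.101 ]
t 2.02 pos [0.4806 0.0141 0.1831] F [ 0.1  0.4 -0.1] open 0.0601 shift [ 0.16 -0.08  3.44] turn [0. 0. 0.]
```

Emit:
jog_arm(increments=[[[0.13, -0.1, 0.9, 0, 0, 0, 60], [0, 0, 0.9, 0, 0, 0, 60], [0, 0, 0.9, 0, 0, 0, 60], [0, 0, 0.7, 0, 0, 0, 60], [0, 0, 0, 0, 0, 0, 60]]])

```text
clock: 2.65
eef_pos: [0.485, 0.0201, 0.0124]
tcp_rot: [[0.969, 0.246, -0.004], [0.246, -0.969, 0.0], [-0.004, -0.001, -1.0]]
force: [0.2, 0.6, -0.4]
opening: 0.0598
```

Emit:
jog_arm(increments=[[[0, 0, 0, 0, 0, 0, 8], [0, 0, 0, 0, 0, 0, 0], [0, 0, 0, 0, 0, 0, 0], [0, 0, 0, 0, 0, 0, 0], [0, 0, 0, 0, 0, 0, 0]]], newtons=110)

```text
clock: 3.28
eef_pos: [0.4883, 0.0211, 0.0151]
tcp_rot: [[0.969, 0.247, 0.004], [0.247, -0.969, 0.0], [0.003, 0.001, -1.0]]
force: [2.7, 1.0, 5.8]
opening: 0.0103
```

Emit:
jog_arm(increments=[[[0, 0, 0, 0, 0, 0, 0], [0, 0, 0, 0, 0, 0, 0]]])

```text
clock: 3.52
eef_pos: [0.4883, 0.0211, 0.0151]
tcp_rot: [[0.969, 0.247, 0.004], [0.247, -0.969, 0.0], [0.003, 0.001, -1.0]]
force: [1.8, 0.0, 7.2]
opening: 0.0104
```

```bash
python3 - <<'E'
from h import *
need([.4855,.0205,.011])
im,d=grab_frame("wrist");save("w2.png",im)
E
```

```text
t 3.52 pos [0.4883 0.0211 0.0151] F [1.8 0.  7.2] open 0.0104 shift [-0.06 -0.    0.08] turn [0. 0. 0.]
```

View pics/w2.png

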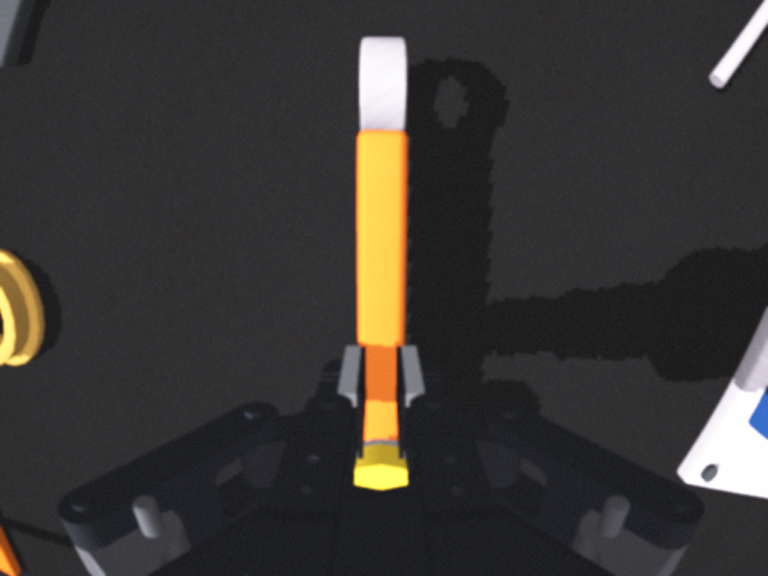

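The handle is held between the pads around row 375. The ring is at (383,85) and the head at (381,465). Lifting now.

Emit:
jog_arm(increments=[[[0, 0, -0.2, 0, 0, 0, 0], [0, 0, -0.5, 0, 0, 0, 0], [0, 0, -0.8, 0, 0, 0, 0], [0, 0, -0.8, 0, 0, 0, 0], [0, 0, -0.7, 0, 0, 0, 0]]], newtons=120)

```text
clock: 4.2
eef_pos: [0.4858, 0.021, 0.1652]
tcp_rot: [[0.969, 0.247, -0.0], [0.247, -0.969, -0.0], [-0.0, 0.0, -1.0]]
force: [0.1, 0.7, -4.1]
opening: 0.0096
```

Emit:
jog_arm(increments=[[[0, 0, 0, 0, 0, 0, 0], [0, 0, 0, 0, 0, 0, 0]]])

```text
clock: 4.45
eef_pos: [0.4855, 0.0207, 0.1627]
tcp_rot: [[0.969, 0.247, -0.002], [0.247, -0.969, -0.0], [-0.002, -0.0, -1.0]]
force: [0.4, -1.1, -4.3]
opening: 0.0095
```

```bash
python3 - <<'E'
from h import *
s=readout.get_state();print(s["moment"],s["opening"])
need([.4855,.0205,.011])
im,d=grab_frame("wrist");w=np.hstack([im[:,120:400]])
im2,d2=grab_frame("side");np.savez("s2",im=im2,d=d2)
P=cloud("side",d2)
hsv=cv2.cvtColor(im2,cv2.COLOR_RGB2HSV).astype(int);H,S,V=[hsv[...,i] for i in range(3)]
x,y,z=P[...,0],P[...,1],P[...,2]
R=s["tcp_rot"];L=(P-s["eef_pos"])@R   # tool frame
near=(np.abs(L[...,0])<.16)&(np.abs(L[...,1])<.05)&(np.abs(L[...,2])<.06)&(d2>0)
for n,m in(("orange",near&(S>120)&(H<20)),("yellow",near&(S>120)&(H>=22)&(H<35)),("ring",near&(S<80)&(V>120)&(L[...,0]>.07))):
    q=L[m];print(n,len(q),np.percentile(q,[5,50,95],axis=0).round(4).tolist())
q=L[near&(S>120)&(H<20)];print("slope z/x",np.polyfit(q[:,0],q[:,2],1))
c=im2[120:260,200:340];save("lift.png",np.hstack([cv2.resize(c,(384,384),interpolation=cv2.INTER_CUBIC),im[:,64:448]]),1)
E
```

```text
[ 0.00218478 -0.07196308  0.04785985] 0.009525801264133058
t 4.45 pos [0.4855 0.0207 0.1627] F [ 0.4 -1.1 -4.3] open 0.0095 shift [0.   0.   3.03] turn [0. 0. 0.]
orange 204 [[-0.0236, -0.0127, -0.0273], [0.0325, -0.0073, -0.0172], [0.078, 0.0006, -0.0053]]
yellow 100 [[-0.0579, -0.0222, -0.0441], [-0.0431, -0.0139, -0.039], [-0.0294, 0.0105, 0.0133]]
ring 52 [[0.0849, -0.0118, -0.0329], [0.0989, -0.0049, -0.0182], [0.1129, 0.0059, -0.0007]]
slope z/x [-0.05858232 -0.01523941]
```

View pics/lift.png

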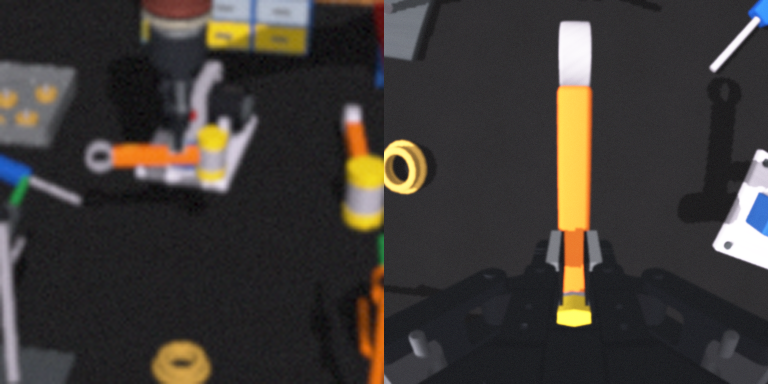

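The mallet is held level, with its head about 44 mm behind the tool axis and its eye about 99 mm ahead. Moving over the pin.

Emit:
jog_arm(increments=[[[0, 0.9, 0, 0, 0, 0, 0], [0, 1, 0, 0, 0, 0, 0], [0, 1, 0, 0, 0, 0, 0], [0, 1, 0, 0, 0, 0, 0], [0, 0.97, 0, 0, 0, 0, 0]]])

```text
clock: 5.18
eef_pos: [0.5461, -0.2164, 0.162]
tcp_rot: [[0.969, 0.247, -0.002], [0.247, -0.969, 0.001], [-0.002, -0.002, -1.0]]
force: [0.3, 0.4, -4.2]
opening: 0.0097
```

Emit:
jog_arm(increments=[[[0, 0, 0.3, 0, 0, 0, 0], [0, 0, 0.3, 0, 0, 0, 0], [0, 0, 0, 0, 0, 0, 0]]])

```text
clock: 5.55
eef_pos: [0.5453, -0.2132, 0.1314]
tcp_rot: [[0.968, 0.249, -0.004], [0.249, -0.968, 0.002], [-0.003, -0.003, -1.0]]
force: [1.0, 0.1, -4.0]
opening: 0.0095
```

```bash
python3 - <<'E'
from h import *
need([.546,-.215,.087])
im,d=grab_frame("side");im2,d2=grab_frame("top")
a=cv2.resize(im[110:210,210:310],(400,400),interpolation=cv2.INTER_CUBIC);b=cv2.resize(im2[140:260,320:440],(400,400),interpolation=cv2.INTER_CUBIC)
save("pin.png",np.hstack([a,b]),1)
E
```

```text
t 5.55 pos [ 0.5453 -0.2132  0.1314] F [ 1.   0.1 -4. ] open 0.0095 shift [0.01 0.04 0.89] turn [0. 0. 0.]
```

View pics/pin.png

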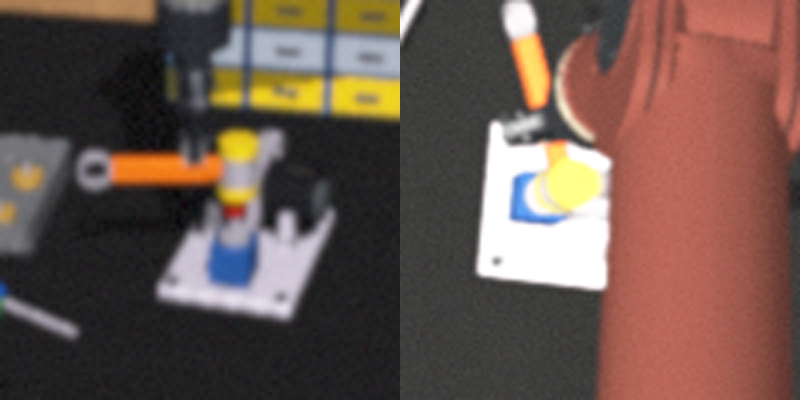

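The head sits over the red pin at (235,205), and the face is about 18 mm above it. Pressing down now.

Emit:
jog_arm(increments=[[[0, 0.02, 0.2, 0, 0, 0, 0], [0, 0.02, 0.2, 0, 0, 0, 0], [0, 0, 0.2, 0, 0, 0, 0], [0, 0, 0.15, 0, 0, 0, 0], [0, 0, 0.1, 0, 0, 0, 0]]])

```text
clock: 6.28
eef_pos: [0.5481, -0.2167, 0.0913]
tcp_rot: [[0.969, 0.248, 0.002], [0.248, -0.969, -0.0], [0.002, 0.001, -1.0]]
force: [4.0, 3.1, 5.2]
opening: 0.0103
```

Emit:
jog_arm(increments=[[[0, 0, 0.06, 0, 0, 0, 0], [0, 0, 0, 0, 0, 0, 0]]])

```text
clock: 6.52
eef_pos: [0.5491, -0.2166, 0.0894]
tcp_rot: [[0.969, 0.248, 0.004], [0.248, -0.969, -0.0], [0.004, 0.001, -1.0]]
force: [4.1, 1.7, 9.2]
opening: 0.0095
```

Emit:
jog_arm(increments=[[[0, 0, 0.1, 0, 0, 0, 0], [0, 0, 0.1, 0, 0, 0, 0], [0, 0, 0, 0, 0, 0, 0]]])

```text
clock: 6.9
eef_pos: [0.5544, -0.2161, 0.0836]
tcp_rot: [[0.968, 0.249, 0.014], [0.249, -0.968, -0.002], [0.013, 0.006, -1.0]]
force: [11.2, 6.3, 27.6]
opening: 0.0097
```

```bash
python3 - <<'E'
from h import *
s=readout.get_state();need([.546,-.215,.087])
im2,d2=grab_frame("side");P=cloud("side",d2)
hsv=cv2.cvtColor(im2,cv2.COLOR_RGB2HSV).astype(int);H,S,V=[hsv[...,i] for i in range(3)]
x,y,z=P[...,0],P[...,1],P[...,2]
m=(abs(x-.504)<.04)&(abs(y+.226)<.04)&(z>.06)&(d2>0)
for n,k in(("red",m&(S>120)&((H<8)|(H>172))),("yellow",m&(S>120)&(H>20)&(H<35))):
    q=P[k];print(n,len(q),np.percentile(q,[5,50,95],axis=0).round(3).tolist() if len(q) else 0)
L=(P-s["eef_pos"])@s["tcp_rot"];near=(np.abs(L[...,0])<.16)&(np.abs(L[...,1])<.05)&(np.abs(L[...,2])<.06)&(d2>0)
q=L[near&(S>120)&(H<20)&(L[...,0]>-.02)];print("slope z/x",np.polyfit(q[:,0],q[:,2],1))
E
```

```text
t 6.9 pos [ 0.5544 -0.2161  0.0836] F [11.2  6.3 27.6] open 0.0097 shift [-0.16 -0.06 -0.07] turn [0. 0. 0.]
red 115 [[0.498, -0.241, 0.317], [0.518, -0.192, 0.394], [0.531, -0.187, 0.547]]
yellow 87 [[0.492, -0.239, 0.079], [0.512, -0.213, 0.132], [0.528, -0.202, 0.24]]
slope z/x [ 0.16437927 -0.01527378]
```

Emit:
jog_arm(increments=[[[0, 0, -0.4, 0, 0, 0, 0], [0, 0, -0.8, 0, 0, 0, 0], [0, 0, -1, 0, 0, 0, 0], [0, 0, -1, 0, 0, 0, 0], [0, 0, -1, 0, 0, 0, 0]]])

```text
clock: 7.58
eef_pos: [0.5455, -0.2174, 0.2885]
tcp_rot: [[0.969, 0.246, -0.003], [0.246, -0.969, 0.0], [-0.003, -0.001, -1.0]]
force: [0.7, 0.8, -3.3]
opening: 0.0095
```

Emit:
jog_arm(increments=[[[0, -1, 0, 0, 0, 0, 0], [0, -1, 0, 0, 0, 0, 0], [0, -1, 0, 0, 0, 0, 0], [0, -0.5, 0, 0, 0, 0, 0], [0, 0, 0, 0, 0, 0, 0]]])

```text
clock: 8.2
eef_pos: [0.5024, -0.0458, 0.2875]
tcp_rot: [[0.968, 0.25, -0.002], [0.25, -0.968, -0.0], [-0.002, -0.0, -1.0]]
force: [-0.3, -1.5, -4.7]
opening: 0.0093
```

```bash
python3 - <<'E'
from h import *
s=readout.get_state();need([.546,-.215,.087])
im2,d2=grab_frame("side");P=cloud("side",d2);im3,d3=grab_frame("top");P3=cloud("top",d3)
def hh(im): 
    h=cv2.cvtColor(im,cv2.COLOR_RGB2HSV).astype(int);return [h[...,i] for i in range(3)]
for n,im,d,Q in(("side",im2,d2,P),("top",im3,d3,P3)):
    H,S,V=hh(im);x,y,z=[Q[...,i] for i in range(3)]
    k=(abs(x-.504)<.03)&(abs(y+.226)<.03)&(z>.05)&(z<.12)&(S>120)&((H<8)|(H>172))
    if k.sum():print(n,"red",k.sum(),np.percentile(Q[k],[5,50,95],axis=0).round(3).tolist())
H,S,V=hh(im2)
L=(P-s["eef_pos"])@s["tcp_rot"];near=(np.abs(L[...,0])<.16)&(np.abs(L[...,1])<.05)&(np.abs(L[...,2])<.08)&(d2>0)
q=L[near&(S>120)&(H<20)];print("slope z/x",np.polyfit(q[:,0],q[:,2],1),len(q))
for n,m in(("yellow",near&(S>120)&(H>=22)&(H<35)),("ring",near&(S<80)&(V>120)&(L[...,0]>.07))):
    q=L[m];print(n,len(q),np.percentile(q,[5,50,95],axis=0).round(4).tolist())
a=cv2.resize(im2[80:210,200:330],(400,400),interpolation=cv2.INTER_CUBIC);b=cv2.resize(im3[140:260,320:440],(400,400),interpolation=cv2.INTER_CUBIC)
save("pin2.png",np.hstack([a,b]),1)
E
```

```text
t 8.2 pos [ 0.5024 -0.0458  0.2875] F [-0.3 -1.5 -4.7] open 0.0093 shift [0.01 3.5  4.01] turn [0. 0. 0.]
side red 17 [[0.497, -0.23, 0.067], [0.506, -0.22, 0.074], [0.513, -0.215, 0.077]]
slope z/x [-0.05635286 -0.0152551 ] 207
yellow 111 [[-0.0604, -0.0222, -0.0441], [-0.0425, -0.0138, -0.0363], [-0.026, 0.0059, 0.016]]
ring 52 [[0.086, -0.0116, -0.0331], [0.0994, -0.0045, -0.0149], [0.1137, 0.0038, -0.0024]]
```

View pics/pin2.png

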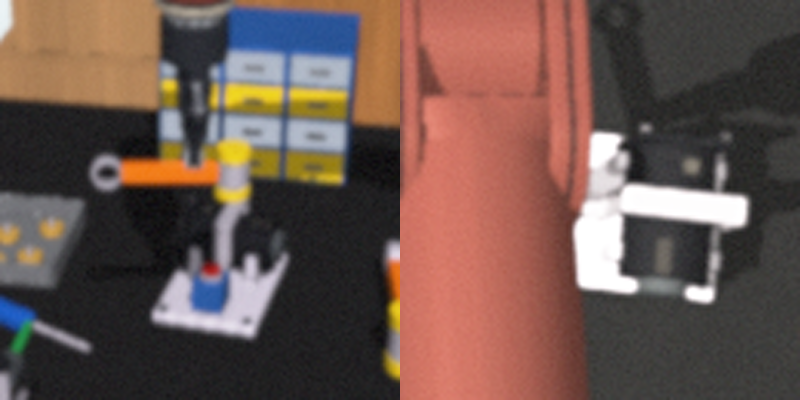

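The pin is home: its top reads about 0.074 m. The mallet has not shifted in the grip. Next I work out the tilted pose for hanging it.

```bash
cat >> h.py <<'E'
E_T=np.array([.0995,0,-.018])
def Rt(a,yaw=-1.4):
    a=np.radians(a);c,s=np.cos(a),np.sin(a)
    return cv2.Rodrigues(np.array([0,0,np.radians(yaw)]))[0]@np.array([[c,0,s],[0,-1,0],[s,0,-c]])
def eye(p,a,yaw=-1.4):
    R=Rt(a,yaw);return need(np.array(p)-R@E_T,R)
E
python3 - <<'E'
from h import *
print(readout.get_state()["joint_pos"].round(3))
for a in(0,30,45,55):print(a);eye([.634,.16,.237],a)
E
```

```text
[ 0.545  0.038 -0.548  1.658  0.021  1.453 -1.327]
0
t 8.3 pos [ 0.5031 -0.0485  0.2874] F [-0.8 -0.3 -3.8] open 0.0098 shift [ 1.65 -3.93  1.36] turn [0.   0.02 2.61]
30
t 8.3 pos [ 0.5031 -0.0485  0.2874] F [-0.8 -0.3 -3.8] open 0.0098 shift [ 2.08 -3.81  2.31] turn [-0.68  4.99  2.55]
45
t 8.3 pos [ 0.5031 -0.0485  0.2874] F [-0.8 -0.3 -3.8] open 0.0098 shift [ 2.46 -3.71  2.66] turn [-1.02  7.47  2.48]
55
t 8.3 pos [ 0.5031 -0.0485  0.2874] F [-0.8 -0.3 -3.8] open 0.0098 shift [ 2.76 -3.63  2.84] turn [-1.25  9.13  2.41]
```

Emit:
jog_arm(increments=[[[0.6, -0.9, 0, 0, 0, 0, 0], [0.6, -0.9, 0, 0, 0, 0, 0], [0.6, -0.9, 0, 0, 0, 0, 0], [0.6, -0.9, 0, 0, 0, 0, 0], [0, 0, 0, -0.13, 0.93, 0.31, 0]]])

```text
clock: 8.93
eef_pos: [0.5767, 0.16, 0.283]
tcp_rot: [[0.972, 0.219, 0.09], [0.218, -0.976, 0.014], [0.091, 0.006, -0.996]]
force: [-0.7, -0.9, -3.2]
opening: 0.0092
```

Emit:
jog_arm(increments=[[[0, 0, 0, -0.13, 0.93, 0.31, 0], [0, 0, 0, -0.13, 0.93, 0.31, 0], [0, 0, 0, -0.13, 0.93, 0.31, 0], [0, 0, 0, -0.13, 0.93, 0.31, 0], [0, 0, 0, -0.13, 0.93, 0.31, 0]]])

```text
clock: 9.55
eef_pos: [0.5757, 0.1545, 0.2875]
tcp_rot: [[0.83, 0.039, 0.557], [0.044, -0.999, 0.004], [0.556, 0.022, -0.831]]
force: [-0.3, 0.6, -3.6]
opening: 0.0095
```

Emit:
jog_arm(increments=[[[0, 0, 0, -0.13, 0.93, 0.31, 0], [0, 0, 0, -0.13, 0.93, 0.31, 0], [0, 0, 0, 0, 0, 0, 0]]])

```text
clock: 9.93
eef_pos: [0.5743, 0.1546, 0.2862]
tcp_rot: [[0.71, -0.027, 0.704], [-0.016, -1.0, -0.022], [0.704, 0.005, -0.71]]
force: [-0.1, -0.7, -4.5]
opening: 0.0093
```

```bash
python3 - <<'E'
from h import *
s=readout.get_state();print(s["joint_pos"].round(3),"eye",(s["eef_pos"]+s["tcp_rot"]@E_T).round(4),s["tcp_rot"].round(3))
for a in(45,55,65):print(a);eye([.634,.16,.237],a)
E
```

```text
[ 0.387 -0.357 -0.795  2.137  0.176  0.559 -2.18 ] eye [0.6322 0.1535 0.3691] [[ 0.71  -0.027  0.704]
 [-0.016 -1.    -0.022]
 [ 0.704  0.005 -0.71 ]]
45
t 9.93 pos [0.5743 0.1546 0.2862] F [-0.1 -0.7 -4.5] open 0.0093 shift [-1.84 -0.15  1.9 ] turn [0.05 0.04 0.02]
55
t 9.93 pos [0.5743 0.1546 0.2862] F [-0.1 -0.7 -4.5] open 0.0093 shift [-1.74 -0.15  2.24] turn [0.04 1.7  0.02]
65
t 9.93 pos [0.5743 0.1546 0.2862] F [-0.1 -0.7 -4.5] open 0.0093 shift [-1.59 -0.15  2.56] turn [0.04 3.37 0.02]
```

Emit:
jog_arm(increments=[[[-0.5, 0, 0.5, 0, 0, 0, 0], [-0.5, 0, 0.5, 0, 0, 0, 0], [-0.3, 0, 0.3, 0, 0, 0, 0], [0, 0, 0, 0, 0, 0, 0]]])

```text
clock: 10.42
eef_pos: [0.5756, 0.1546, 0.1951]
tcp_rot: [[0.71, -0.027, 0.703], [-0.018, -1.0, -0.021], [0.704, 0.002, -0.711]]
force: [-0.3, 0.1, -3.3]
opening: 0.0094
```

```bash
python3 - <<'E'
from h import *
s=readout.get_state();print(s["joint_pos"].round(3),"eye",(s["eef_pos"]+s["tcp_rot"]@E_T).round(4),s["tcp_rot"].round(3))
for a in(35,45):print(a);eye([.634,.16,.237],a)
E
```

```text
[ 0.619 -0.285 -1.066  2.252  0.366  0.363 -2.414] eye [0.6337 0.1532 0.2779] [[ 0.71  -0.027  0.703]
 [-0.018 -1.    -0.021]
 [ 0.704  0.002 -0.711]]
35
t 10.43 pos [0.5756 0.1546 0.1951] F [-0.3  0.1 -3.3] open 0.0094 shift [-0.61 -0.14  0.24] turn [ 0.03 -1.62 -0.01]
45
t 10.43 pos [0.5756 0.1546 0.1951] F [-0.3  0.1 -3.3] open 0.0094 shift [-0.57 -0.14  0.59] turn [ 0.03  0.05 -0.01]
```

Emit:
jog_arm(increments=[[[-0.2, 0, 0.2, 0, 0, 0, 0], [-0.37, 0, 0.39, 0, 0, 0, 0], [0, 0, 0, 0, 0, 0, 0]]])

```text
clock: 10.8
eef_pos: [0.5771, 0.1533, 0.1556]
tcp_rot: [[0.708, -0.03, 0.705], [-0.019, -1.0, -0.023], [0.706, 0.002, -0.709]]
force: [-0.7, -0.5, -3.0]
opening: 0.0094
```

```bash
python3 - <<'E'
from h import *
s=readout.get_state();print(s["joint_pos"].round(3),"eye",(s["eef_pos"]+s["tcp_rot"]@E_T).round(4))
im,d=grab_frame("side");P=cloud("side",d);np.savez("s3",im=im,d=d)
h=cv2.cvtColor(im,cv2.COLOR_RGB2HSV).astype(int);H,S,V=[h[...,i] for i in range(3)]
g=(abs(P-[.634,.23,.235]).max(-1)<.05)&(S>90)&(H>45)&(H<90)
q=P[g];print("peg",len(q),np.percentile(q,[5,50,95],axis=0).round(4).tolist())
L=(P-s["eef_pos"])@s["tcp_rot"];near=(np.abs(L[...,0])<.16)&(np.abs(L[...,1])<.02)&(np.abs(L[...,2])<.05)&(d>0)
o=near&(S>120)&(H<20);q=L[o];print("slope",np.polyfit(q[:,0],q[:,2],1),len(q),np.percentile(q,[5,50,95],axis=0).round(4).tolist())
r=near&(S<80)&(V>110)&(L[...,0]>.07);q=P[r];print("ring",len(q),((q.min(0)+q.max(0))/2).round(4),np.percentile(q,[5,50,95],axis=0).round(4).tolist())
v,u=np.where(g|r);print(u.min(),u.max(),v.min(),v.max())
c0,r0=max(u.min()-25,0),max(v.min()-35,0);c=im[r0:r0+110,c0:c0+140];print(c0,r0)
save("peg.png",c,5)
E
```

```text
[ 0.843 -0.257 -1.295  2.291  0.545  0.273 -2.61 ] eye [0.6349 0.1518 0.2385]
peg 34 [[0.6303, 0.2137, 0.2325], [0.6331, 0.2338, 0.238], [0.6394, 0.2568, 0.2422]]
slope [-0.02156901 -0.01632124] 230 [[-0.0238, -0.0126, -0.0263], [0.033, -0.0074, -0.018], [0.0769, 0.0029, -0.0052]]
ring 74 [0.6356 0.1529 0.2362] [[0.6207, 0.1446, 0.2197], [0.6371, 0.1552, 0.2369], [0.6503, 0.1614, 0.252]]
204 218 172 194
179 137
```

View pics/peg.png

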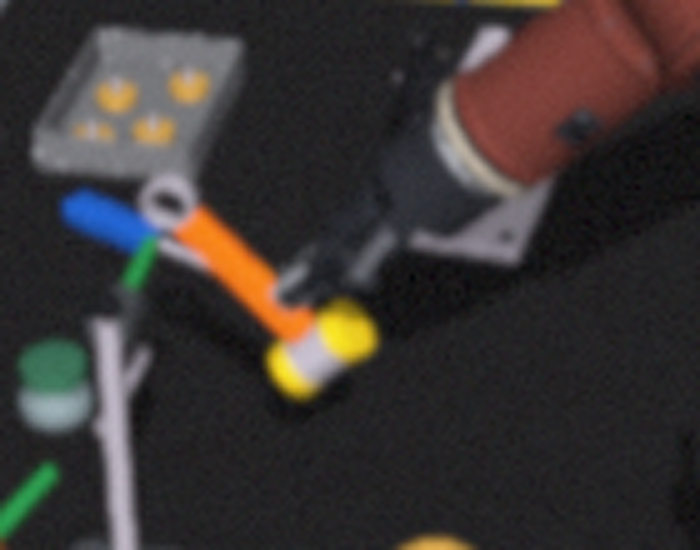

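The ring measures (0.6356, 0.153, 0.236) and is in line with the peg tip. In the crop the ring is at (168,200) and the tip at (150,240). Joints 3 and 7 are close to their limits, so I reduce the tilt a little before sliding on.

```bash
python3 - <<'E'
from h import *
for a in (39,33):eye([.634,.153,.237],a)
E
```

```text
t 10.85 pos [0.5773 0.1549 0.1564] F [-0.7 -0.3 -3.1] open 0.0095 shift [-0.07  0.01 -0.19] turn [ 0.03 -0.99 -0.01]
t 10.85 pos [0.5773 0.1549 0.1564] F [-0.7 -0.3 -3.1] open 0.0095 shift [-0.08  0.01 -0.4 ] turn [ 0.03 -1.99 -0.01]
```

Emit:
jog_arm(increments=[[[-0.06, 0, -0.2, 0, -1, 0, 0], [-0.03, 0, -0.2, 0, -1, 0, 0], [0, 0, 0, 0, 0, 0, 0]]])

```text
clock: 11.22
eef_pos: [0.564, 0.1594, 0.1708]
tcp_rot: [[0.824, -0.024, 0.566], [-0.021, -1.0, -0.011], [0.566, -0.003, -0.824]]
force: [-0.1, 0.6, -3.7]
opening: 0.0089
```

```bash
python3 - <<'E'
from h import *
s=readout.get_state();print(s["joint_pos"].round(3),"eye",(s["eef_pos"]+s["tcp_rot"]@E_T).round(4))
eye([.6345,.153,.237],33);eye([.6345,.193,.237],33);eye([.6345,.235,.234],33)
E
```

```text
[ 0.504 -0.142 -0.97   2.16   0.318  0.551 -2.317] eye [0.6358 0.1575 0.2419]
t 11.22 pos [0.564  0.1594 0.1708] F [-0.1  0.6 -3.7] open 0.0089 shift [-0.08  0.09  0.02] turn [-0.03 -0.25 -0.01]
t 11.22 pos [0.564  0.1594 0.1708] F [-0.1  0.6 -3.7] open 0.0089 shift [-0.1  -0.71  0.01] turn [-0.03 -0.25 -0.01]
t 11.22 pos [0.564  0.1594 0.1708] F [-0.1  0.6 -3.7] open 0.0089 shift [-0.15 -1.55  0.05] turn [-0.03 -0.25 -0.01]
```

Emit:
jog_arm(increments=[[[-0.08, 0, 0, 0, 0, 0, 0], [-0.01, -0.3, 0, 0, 0, 0, 0], [-0.01, -0.3, 0, 0, 0, 0, 0], [0, -0.1, 0, 0, 0, 0, 0], [0, 0, 0, 0, 0, 0, 0]]])

```text
clock: 11.85
eef_pos: [0.5586, 0.1912, 0.1646]
tcp_rot: [[0.825, -0.027, 0.564], [-0.021, -1.0, -0.016], [0.564, 0.002, -0.826]]
force: [0.9, -0.5, -4.1]
opening: 0.0095
```

```bash
python3 - <<'E'
from h import *
s=readout.get_state();print(s["joint_pos"].round(3),"eye",(s["eef_pos"]+s["tcp_rot"]@E_T).round(4))
eye([.6345,.193,.237],35);eye([.6345,.235,.234],35)
E
```

```text
[ 0.537 -0.099 -1.094  2.14   0.443  0.587 -2.489] eye [0.6305 0.1894 0.2356]
t 11.85 pos [0.5586 0.1912 0.1646] F [ 0.9 -0.5 -4.1] open 0.0095 shift [ 0.08 -0.07  0.04] turn [ 0.02  0.11 -0.01]
t 11.85 pos [0.5586 0.1912 0.1646] F [ 0.9 -0.5 -4.1] open 0.0095 shift [ 0.03 -0.91  0.08] turn [ 0.02  0.11 -0.01]
```

Emit:
jog_arm(increments=[[[0.06, -0.1, 0.04, 0.28, 0, -0.42, 0], [0, -0.15, 0, 0.28, 0, -0.42, 0], [0, -0.25, 0, 0, 0, 0, 0], [0, 0, 0, 0, 0, 0, 0]]])

```text
clock: 12.35
eef_pos: [0.5614, 0.2165, 0.1649]
tcp_rot: [[0.823, 0.079, 0.563], [0.067, -0.997, 0.043], [0.564, 0.002, -0.826]]
force: [0.8, -0.6, -3.4]
opening: 0.0097
```

```bash
python3 - <<'E'
from h import *
s=readout.get_state();print(s["joint_pos"].round(3),"eye",(s["eef_pos"]+s["tcp_rot"]@E_T).round(4),s["moment"])
eye([.6345,.235,.234],33,5)
im,d=grab_frame("side");P=cloud("side",d)
h=cv2.cvtColor(im,cv2.COLOR_RGB2HSV).astype(int);H,S,V=[h[...,i] for i in range(3)]
L=(P-s["eef_pos"])@s["tcp_rot"];near=(np.abs(L[...,0])<.16)&(np.abs(L[...,1])<.02)&(np.abs(L[...,2])<.05)&(d>0)
r=near&(S<80)&(V>110)&(L[...,0]>.07);q=P[r];print("ring",len(q),((q.min(0)+q.max(0))/2).round(4))
save("peg2.png",im[150:230,170:270],7)
E
```

```text
[ 0.507 -0.08  -1.075  2.132  0.407  0.551 -2.372] eye [0.6331 0.2224 0.2359] [-0.03357784  0.92706583 -0.01892865]
t 12.35 pos [0.5614 0.2165 0.1649] F [ 0.8 -0.6 -3.4] open 0.0097 shift [ 0.01 -0.24  0.01] turn [ 0.06 -0.22 -0.05]
ring 66 [0.6333 0.2219 0.2338]
```

View pics/peg2.png

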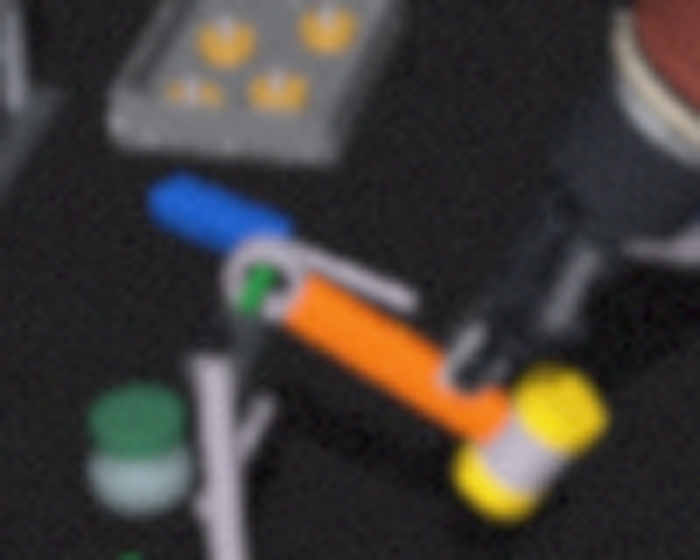

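The peg is through the eye: green shows inside the ring at (260,285). Next I slide on a little, lower the grip force, and swing the mallet down about the peg while the handle turns in the pads.

Emit:
jog_arm(increments=[[[0, -0.25, 0, 0, 0, 0, 0], [0, 0, 0, 0, 0, 0, 0]]], newtons=20)

```text
clock: 12.65
eef_pos: [0.5605, 0.229, 0.1649]
tcp_rot: [[0.823, 0.079, 0.562], [0.067, -0.997, 0.043], [0.564, 0.002, -0.826]]
force: [-0.2, 0.2, -2.9]
opening: 0.0094
```

Emit:
jog_arm(increments=[[[0.02, 0, 0.23, 0, 0, 0, 0], [0.03, 0, 0.24, 0, 0, 0, 0], [0.06, 0, 0.24, 0, 0, 0, 0], [0, 0, 0, 0, 0, 0, 0]]], newtons=20)

```text
clock: 13.15
eef_pos: [0.5852, 0.2303, 0.1383]
tcp_rot: [[0.824, 0.079, 0.561], [0.066, -0.997, 0.043], [0.563, 0.002, -0.826]]
force: [-2.9, -0.3, -0.1]
opening: 0.0092
```

```bash
cat > chk.py <<'E'
from h import *
s=readout.get_state();print(s["joint_pos"].round(3),s["eef_pos"].round(4),s["force"].round(1),s["opening"])
im,d=grab_frame("side");P=cloud("side",d)
h=cv2.cvtColor(im,cv2.COLOR_RGB2HSV).astype(int);H,S,V=[h[...,i] for i in range(3)]
b=(np.abs(P[...,0]-.58)<.09)&(np.abs(P[...,1]-.235)<.03)&(P[...,2]>.03)&(P[...,2]<.27)&(d>0)
q=P[b&(S>120)&(H<20)]
c=q.mean(0);w=np.linalg.svd(q-c,full_matrices=False)[2][0];w*=np.sign(w[2]);print("handle dir",w.round(3),"c",c.round(3),len(q),"-> eye est",(c+w*(.242-c[2]-.01)/w[2]).round(3))
q=P[b&(S>120)&(H>=22)&(H<35)];print("head",len(q),q.mean(0).round(3))
import sys
if len(sys.argv)>1: save(sys.argv[1],im[150:250,150:270],5)
E
python3 chk.py
```

```text
[ 0.453  0.095 -1.097  2.104  0.735  0.586 -2.651] [0.5852 0.2303 0.1383] [-2.9 -0.3 -0.1] 0.009247328709517558
handle dir [0.582 0.04  0.812] c [0.596 0.238 0.175] 229 -> eye est [0.637 0.24  0.232]
head 139 [0.546 0.236 0.125]
```

Emit:
jog_arm(increments=[[[0, 0, 0, 0.4, -0.4, -0.6, 0], [0, 0, 0, 0.4, -0.4, -0.6, 0], [0, 0, 0, 0, 0, 0, 0]]])

```text
clock: 13.58
eef_pos: [0.5857, 0.2294, 0.1393]
tcp_rot: [[0.848, 0.224, 0.48], [0.193, -0.975, 0.113], [0.493, -0.003, -0.87]]
force: [-1.4, 1.4, -1.5]
opening: 0.0094
```

```bash
python3 chk.py; python3 -c "
from h import *
s=readout.get_state();R=s['tcp_rot'];print(R.round(3))
G=s['eef_pos']-.018*R[:,2];print('grasp',G)
for th in(54,65,75):
  t=np.radians(th);g=np.array([.636,0,.231])+.0995*np.array([-np.cos(t),0,-np.sin(t)]);g[1]=G[1];print(th,(R.T@(g-G)/.05).round(2))
"
```

```text
[ 0.588  0.123 -1.154  2.052  0.48   0.59  -2.222] [0.5857 0.2294 0.1393] [-1.4  1.4 -1.5] 0.009365322810761524
handle dir [0.561 0.127 0.818] c [0.598 0.239 0.176] 220 -> eye est [0.636 0.247 0.232]
head 124 [0.552 0.232 0.126]
[[ 0.848  0.224  0.481]
 [ 0.193 -0.975  0.113]
 [ 0.494 -0.003 -0.869]]
grasp [0.57684292 0.22790744 0.15491977]
54 [-0.03  0.    0.08]
65 [0.15 0.08 0.41]
75 [0.37 0.15 0.67]
```

Emit:
jog_arm(increments=[[[0.06, 0.04, 0.2, 0, 0, 0, 0], [0.09, 0.04, 0.2, 0, 0, 0, 0], [0.1, 0.03, 0.14, 0, 0, 0, 0], [0, 0, 0, 0, 0, 0, 0]]])

```text
clock: 14.12
eef_pos: [0.6096, 0.2313, 0.1211]
tcp_rot: [[0.848, 0.227, 0.479], [0.196, -0.974, 0.115], [0.492, -0.003, -0.87]]
force: [-1.6, -0.6, -2.9]
opening: 0.0092
```

```bash
python3 chk.py peg3.png
```

```text
[ 0.497  0.222 -1.082  2.023  0.631  0.593 -2.324] [0.6096 0.2313 0.1211] [-1.6 -0.6 -2.9] 0.009210315878288959
handle dir [0.244 0.071 0.967] c [0.617 0.24  0.16 ] 198 -> eye est [0.635 0.245 0.232]
head 111 [0.594 0.238 0.1  ]
```

View pics/peg3.png

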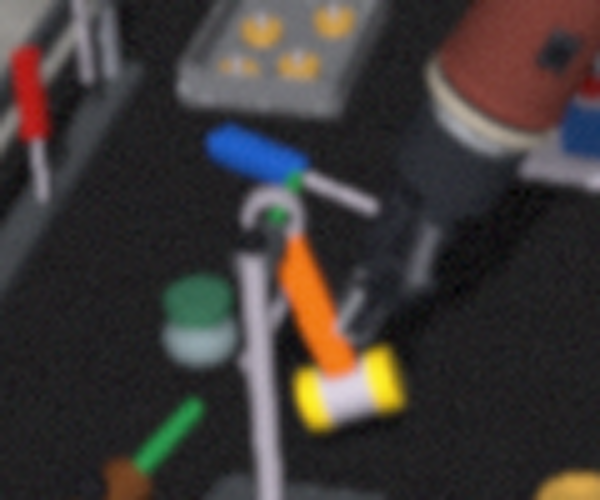

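The handle is within about 14° of vertical on the peg. I open the fingers gently, let it settle, then withdraw.

Emit:
jog_arm(increments=[[[0, 0, 0, 0, 0, 0, 18], [0, 0, 0, 0, 0, 0, 24], [0, 0, 0, 0, 0, 0, 34], [0, 0, 0, 0, 0, 0, 40], [0, 0, 0, 0, 0, 0, 40]]])

```text
clock: 14.8
eef_pos: [0.6099, 0.2309, 0.1215]
tcp_rot: [[0.847, 0.228, 0.48], [0.197, -0.974, 0.114], [0.493, -0.003, -0.87]]
force: [0.6, -0.8, -0.8]
opening: 0.0403
```

Emit:
jog_arm(increments=[[[0, 0, 0, 0, 0, 0, 40], [0, 0, 0, 0, 0, 0, 40], [0, 0, 0, 0, 0, 0, 40], [0, 0, 0, 0, 0, 0, 40], [0, 0, 0, 0, 0, 0, 40]]])

```text
clock: 15.42
eef_pos: [0.6098, 0.231, 0.1215]
tcp_rot: [[0.848, 0.228, 0.479], [0.197, -0.974, 0.115], [0.493, -0.003, -0.87]]
force: [-0.4, -0.0, 0.6]
opening: 0.0399
```

```bash
python3 chk.py; python3 -c "
from h import *
s=readout.get_state();R=s['tcp_rot'];print(R.round(3))"
```

```text
[ 0.498  0.221 -1.083  2.023  0.631  0.593 -2.322] [0.6098 0.231  0.1215] [-0.4 -0.   0.6] 0.03987890546416481
handle dir [0.004 0.019 1.   ] c [0.631 0.244 0.152] 191 -> eye est [0.631 0.246 0.232]
head 76 [0.605 0.245 0.089]
[[ 0.848  0.228  0.479]
 [ 0.197 -0.974  0.115]
 [ 0.493 -0.003 -0.87 ]]
```

Emit:
jog_arm(increments=[[[0, -0.13, 0, 0, 0, 0, 40], [-0.06, 0, -0.15, 0, 0, 0, 40], [-0.12, -0.04, -0.3, 0, 0, 0, 40], [-0.2, -0.06, -0.5, 0, 0, 0, 40], [-0.3, 0, -0.6, 0, 0, 0, 40]]])

```text
clock: 16.1
eef_pos: [0.5458, 0.2274, 0.1669]
tcp_rot: [[0.85, 0.228, 0.475], [0.198, -0.974, 0.112], [0.488, -0.001, -0.873]]
force: [-0.9, -0.2, 0.3]
opening: 0.0399
```

Emit:
jog_arm(increments=[[[-0.4, 0, -0.7, 0, 0, 0, 40], [-0.4, 0, -0.7, 0, 0, 0, 40], [-0.3, 0, -0.6, 0, 0, 0, 40], [0, 0, 0, 0, 0, 0, 40], [0, 0, 0, 0, 0, 0, 40]]])

```text
clock: 16.73
eef_pos: [0.467, 0.2094, 0.2184]
tcp_rot: [[0.848, 0.229, 0.478], [0.201, -0.973, 0.111], [0.491, 0.002, -0.871]]
force: [0.9, -0.0, -0.7]
opening: 0.0402
```

```bash
python3 chk.py; sleep 0; python3 chk.py peg4.png
```

```text
[ 0.275 -0.381 -0.73   2.175 -0.185  0.759 -1.72 ] [0.467  0.2094 0.2184] [ 0.9 -0.  -0.7] 0.04020921340971375
handle dir [-0.     0.024  1.   ] c [0.631 0.244 0.152] 190 -> eye est [0.631 0.246 0.232]
head 76 [0.605 0.246 0.09 ]
[ 0.277 -0.381 -0.73   2.175 -0.184  0.759 -1.72 ] [0.4673 0.2086 0.2183] [-0.   0.6  0.3] 0.04027234061474593
handle dir [0.001 0.033 0.999] c [0.631 0.244 0.152] 191 -> eye est [0.631 0.247 0.232]
head 76 [0.605 0.245 0.089]
```

View pics/peg4.png

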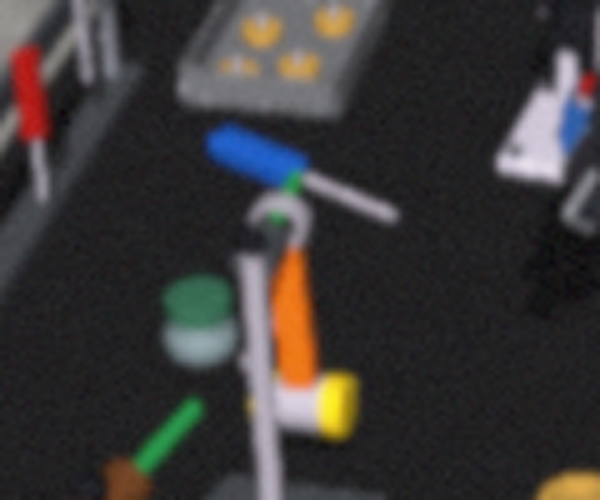

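The mallet hangs vertical and still, with the arm clear of it. Joint 2 is at its end stop, so I ease it off before handing in.

Emit:
jog_arm(increments=[[[0, 0, 0, 0, -0.8, 0, 40], [0, 0, 0, 0, -0.8, 0, 40], [0, 0, 0, 0, 0, 0, 40], [0, 0, 0, 0, 0, 0, 40]]])

```text
clock: 17.32
eef_pos: [0.4671, 0.208, 0.2179]
tcp_rot: [[0.917, 0.226, 0.33], [0.214, -0.974, 0.075], [0.338, 0.002, -0.941]]
force: [-0.1, -0.6, -0.8]
opening: 0.0401
```

```bash
python3 chk.py; python3 -c "
from h import *
im,d=grab_frame('side');P=cloud('side',d);h=cv2.cvtColor(im,cv2.COLOR_RGB2HSV).astype(int)
k=(abs(P[...,0]-.504)<.03)&(abs(P[...,1]+.226)<.03)&(P[...,2]>.05)&(P[...,2]<.12)&(h[...,1]>120)&((h[...,0]<8)|(h[...,0]>172))
print('pin',k.sum(),np.percentile(P[k],[50,95],axis=0).round(3))
s=readout.get_state();print(abs(s['qvel']).max());print(robot.sign_off())"
```

```text
[ 0.327 -0.24  -0.781  2.035 -0.106  0.943 -1.763] [0.4671 0.208  0.2179] [-0.1 -0.6 -0.8] 0.040059971267878185
handle dir [0.003 0.022 1.   ] c [0.631 0.244 0.152] 191 -> eye est [0.631 0.246 0.232]
head 74 [0.605 0.245 0.089]Traceback (most recent call last):
  File "<string>", line 5, in <module>
    print('pin',k.sum(),np.percentile(P[k],[50,95],axis=0).round(3))
                        ~~~~~~~~~~~~~^^^^^^^^^^^^^^^^^^^^^
    return _quantile_unchecked(
        a, q, axis, out, overwrite_input, method, keepdims, weights)
    return _ureduce(a,
                    func=_quantile_ureduce_func,
    ...<5 lines>...
                    overwrite_input=overwrite_input,
                    method=method)
    r = func(a, **kwargs)
    result = _quantile(arr,
                       quantiles=q,
    ...<2 lines>...
                       out=out,
                       weights=wgt)
    slices_having_nans = np.isnan(arr[-1, ...])
                                  ~~~^^^^^^^^^
IndexError: index -1 is out of bounds for axis 0 with size 0
```

The gripper now hides the pin from the side camera. I measured the pin home at 0.074 m after the strike and nothing has touched it since, so I'm handing in.

```bash
python3 -c "
from bench import robot,readout
print(abs(readout.get_state()['qvel']).max(),robot.sign_off())"
```

```text
the job is handed in; nothing more can be done
0.013677805621754935 None
```

I picked up the small mallet, pressed the red pin home with its face, and hung the mallet by its eye on the green peg. I handed the job in at about 17.5 s; the hand-in reports no verdict.

- **Pin:** its top measured about 0.074 m after the strike, against 0.075 m when home. The wrist force rose to about 28 N against the stop. I checked again just before handing in, but the gripper hid the pin from the side camera, so that reading failed. Nothing had touched the pin in between.
- **Mallet:** it hangs within 2° of vertical. The eye is at about y = 0.246 m, between collar and tip. The last pictures agreed to about 1 mm, so it is hanging still. The gripper is open and about 160 mm away.
- **Joint limits:** joint 7 briefly read -2.651 (limit -2.65) and joint 2 read -0.381 (limit -0.38). Both are within reading noise of the limit, and I moved them off straight away.
- **Other things on the bench:** I did not measure the bystanders again. They looked unmoved in the pictures.

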